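Throw the lever-lock toggle of the vacuum pump

ROBOT

A 6-joint arm with a two-finger parallel gripper is mounted at the origin on a cart in front of the work surface, level with it; the furniture and walls round the work are solid. World frame = base frame: x ahead of the robot, y to its left, z up, the work surface at z = 0. Lengths are in m, angles in rad, forces in N, time in s.
With the tool pointing down it reaches from about 0.425 to 0.95 m from the base axis. Payload 3.5 kg.
Tool frame: the origin (TCP) lies at the very end of the fingers, on their centre line; the grasp point (between the pads) lies 19 mm behind it; z points along the fingers, y is the line along which they close (so a half turn about z gives the same grasp; the last joint's range is limited). The gripper opens to 85 mm and grips with 20 to 120 N. Pads are 22 mm wide; open, the fingers measure 114 mm over their backs; the gripper's body (76 mm by 85 mm) begins 54 mm behind the grasp point. The pads swing forward as they close: fully open they stand 13 mm farther back than shut.
Start: joints at [-1.324, 0.286, 1.577, -0, 1.279, -0.15], TCP at [0.261, -0.623, 0.231] pointing down, gripper open.
Joint ranges: [-2.77, 2.77], [-0.9, 2.22], [0.21, 2.48], [-1.53, 4.67], [0.24, 2.81], [-2.84, 2.84]. Speed limits (rad/s): [2.79, 2.79, 3.14, 3.14, 3.14, 3.14].

INTERFACE

Orientations are given as a unit quaternion [x, y, z, w].
In Python, from plant import ctrl, optics, sign_off gives the robot as it stands.
- The arm moves only by the shell command python3 -m creep 'ROWS' [FORCE]. ROWS is JSON, a list of rows, each an object of numbers: "x", "y", "z": the shift along the tool's x, y, z in mm; "rx", "ry", "rz": the turn, a rotation vector about the tool's x, y, z in degrees; "grip": the opening, from 0 (shut) to 1 (fully open). In form: [{"x": .., "y": .., "z": .., "rx": .., "ry": .., "rz": .., "grip": ..}, ...]. A call has exactly 10 rows; each row shifts and turns the commanded pose from where the row before left it, along the tool's axes as they then stand; what a row does not reach is not made up. A row lasts 1/12 s, in which the tool goes at most 41.7 mm and 7.16 degrees, less where a joint would pass 70% of its speed; a pose out of reach is approached as far as the arm can. A call with a gripper value outside its range is refused whole. The fingers move at their own pace and stop on an object; FORCE is the grip in N (left out, the last holds). Time passes only in rows, so rows that do not move let the fingers close, or fill a call up. It gives the time, the measured TCP pose, the force, the opening and the grip force at its end, in the units of the state.
- ctrl.get_state(): the state, without advancing time (a new reading comes with each control period).
- optics.read_camera(name): name is "scene" or "top" or "wrist"; returns a dict with "color" (480x640x3 uint8, blue, green, red), "K" (3x3 intrinsics, pixels), "R" (3x3) and "t" (3): a world point X has camera coordinates R X + t. Camera axes: x right, y down, z forward; pixel columns grow to the right and rows downward; lengths in m; the calibration is good to about 2 mm. A picture is of the moment at which its call begins. There is no depth.
- sign_off(): hands the job in; it is judged then, once.
The state is a dict: "time": time; "qpos": joint angles; "dq": joint speeds; "joint_efforts": joint torques, N m; "eef_pos": TCP position; "tcp_rot": TCP orientation; "contact_force": force on the tool from outside, world axes, zero at the start; "wrist_torque": the same for the moment, N m; "opening": opening from 0.0 (shut) to 1.0 (fully open); "finger_force": force on a finger pad.
Only numpy, scipy, OpenCV 4.12 (cv2) and the standard library are available. Lean on these libraries where they do the work, as an engineer would, in place of code of your own. Each camera call takes 0.05 s, during which the arm holds its last target. There are 200 camera calls.

TASK

Two lever-lock switch boxes stand on the bench. On the one with the round gauge (the vacuum pump's), pull the collar up along the lever, swing the lever right over to the gauge side, and let the collar drop fully home so that the lever is locked there. Leave the other box, with the slotted vent, as it is.

Things in the scene. Friction and masses are not known exactly. Their poses are not given: they have to be found in the camera images.
- pump: the box to operate: grey steel box 200 x 90 x 55 mm (x, y, z), fixed to the worktop, turned about the vertical by up to 25 degrees, with a round dial gauge 60 mm across and 12 mm high on its top. Origin: centre of its underside. x along its length toward the gauge (gauge centre 58 mm from the origin), which is at the end away from the robot; y across, z up.
- pump_pivot (a point): the lever's pivot on the gauge box, level with the box's top (55 mm above the worktop), on its mid-line, 32 mm from the box's centre away from the gauge. Axes as the box: x toward the gauge, y along the hinge pin, z up. Two steel gate plates, 23 mm over both along y, stand either side of the lever to 41 mm above the pivot; a 29 mm cross-pin on the collar's sleeve lies in their notches.
- pump_grip (a point): centre of the black ribbed collar on the gauge box's lever: a cylinder 32 mm across, 28 mm long, sliding along the lever, 66 mm from the pivot when down, 84 mm fully up. z along the lever away from the pivot, y along the hinge pin: pinched from above along y it may turn between the fingers as the lever swings. The lever's 10 mm rod (end 13 mm across) ends 102 mm from the pivot.
- pump_lever (a joint): lever of the gauge box, rad: 0 leaning 0.5 rad from upright away from the gauge (start, up to 0.03 of play), 0.5 upright, 1.0 leaning 0.5 rad toward the gauge (end stop). The gate blocks it at either end unless the collar is lifted; then it swings freely.
- pump_collar (a joint): lift of that collar along the lever, m: 0 down (locked, pin in the notch), 0.018 fully up (stop). The pin clears the gate from 0.011 up. A spring of 4 N (down) to 7 N (fully up) pushes it down; let go at an end of the swing it drops home to 0, over the gate it rests at about 0.008.
- fan: the other box, to be left alone: the same size, lever and collar, but with a square slotted vent (56 mm) in place of the gauge. Origin and axes alike. The two boxes stand side by side, either one on the left.
- fan_lever (a joint): lever of the other box (with the slotted vent), rad, same meaning; it stays locked at about 0.
- fan_collar (a joint): lift of the other box's collar, m, same meaning; it stays down at 0.

How it is judged:
By the outcome, as a careful person would: the job done as asked, in the order asked, and still so for the second after the job is handed in, with the robot touching nothing.
It also fails if it takes over 34 s, if anything falls off the work surface, if the arm or the gripper's body presses on something with over 40 N, if the wrist force passes 120 N, or if a joint passes its speed limit or range.

## Working session

There is one attempt and no reset: what is moved stays moved. The work goes in short steps, Python scripts to look and compute and a shell command to move; the robot and the scene stay as the last step left them, time stands still between calls to the robot, and variables do not carry over. Pictures are saved under pics/ and viewed, at most 10 in all, crops included, and the job is handed in when it is done.

```bash
mkdir -p pics; python3 - <<'E'
from plant import ctrl, optics
import cv2
for n in("scene","top"):
    d=optics.read_camera(n); cv2.imwrite(f"pics/{n}0.png",d["color"]); print(n,d["K"].round(1).tolist(),d["R"].round(3).tolist(),d["t"].round(3).tolist())
s=ctrl.get_state(); print({k:s[k] for k in("time","eef_pos","tcp_rot","opening","contact_force")})
E
```

```text
scene [[599.0, 0.0, 320.8], [0.0, 599.0, 245.1], [0.0, 0.0, 1.0]] [[-0.557, -0.83, -0.018], [-0.385, 0.277, -0.88], [0.736, -0.484, -0.474]] [0.328, 0.26, 0.656]
top [[482.3, 0.0, 316.6], [0.0, 482.3, 238.6], [0.0, 0.0, 1.0]] [[-0.028, -1.0, -0.007], [-0.994, 0.028, -0.106], [0.106, 0.004, -0.994]] [0.042, 0.523, 0.884]
{'time': 0.1, 'eef_pos': array([ 0.26070851, -0.62196378,  0.23006355]), 'tcp_rot': array([ 9.80386612e-01,  1.97080951e-01, -6.92516153e-05, -1.08852388e-03]), 'opening': 0.9986980492282632, 'contact_force': array([ 0.0083897 ,  0.35886685, -0.24825576])}
```

View pics/top0.png

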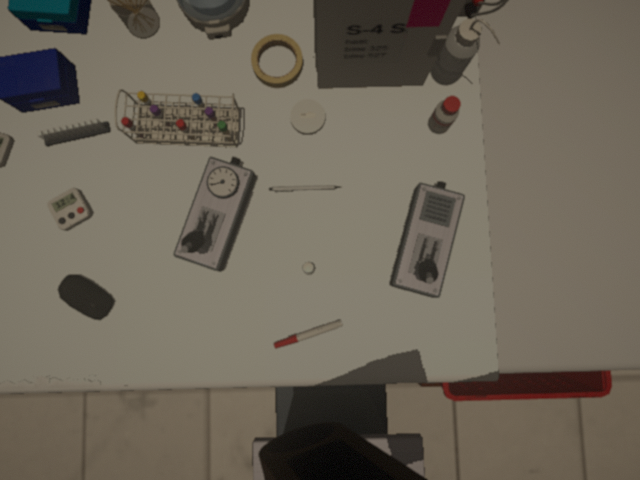

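View pics/scene0.png

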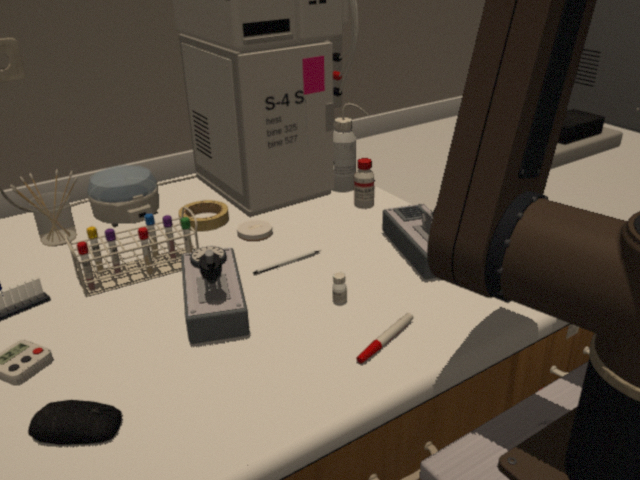

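The top view shows the gauge box at about (215,213): gauge (223,181), collar near (193,240). The fan box is on the right at (428,240). The scene view shows the gauge box at (212,290) with its collar at (208,262). Next I measure them.

```bash
cat > h.py <<'E'
import numpy as np, cv2
def ray(d,u,v):
    R=np.array(d["R"]);t=np.array(d["t"]);c=-R.T@t
    return c,R.T@np.linalg.solve(np.array(d["K"]),[u,v,1.])
def plane(d,u,v,z):
    c,r=ray(d,u,v); return c+r*(z-c[2])/r[2]
def proj(d,X):
    p=np.array(d["K"])@(np.array(d["R"])@X+np.array(d["t"])); return p[:2]/p[2]
E
python3 - <<'E'
from h import *
from plant import optics
d=optics.read_camera("top"); im=d["color"]
x0,y0=160,145; c=im[y0:285,x0:270]
g=cv2.cvtColor(c,cv2.COLOR_BGR2GRAY)
cv2.imwrite("pics/crop1.png",cv2.resize(c,None,fx=4.2,fy=4.2,interpolation=cv2.INTER_CUBIC))
h=cv2.HoughCircles(g,cv2.HOUGH_GRADIENT,1,20,param1=120,param2=12,minRadius=13,maxRadius=20)
if h is not None:
    for q in h[0][:3]: print("circ",q+[x0,y0,0],plane(d,q[0]+x0,q[1]+y0,.067))
# box: differs from bright table
for th in(110,130,150):
    m=(g<th).astype(np.uint8)
    cs=cv2.findContours(m,0,2)[0]; k=max(cs,key=cv2.contourArea); r=cv2.minAreaRect(k); b=cv2.boxPoints(r)+[x0,y0]
    print(th,cv2.contourArea(k),b.round(1).tolist(),[plane(d,*p,.055).round(4).tolist() for p in b])
m=(g<45).astype(np.uint8)
for k in cv2.findContours(m,0,2)[0]:
    if cv2.contourArea(k)>60: M=cv2.moments(k);p=(M["m10"]/M["m00"]+x0,M["m01"]/M["m00"]+y0);print("dark",cv2.contourArea(k),p,cv2.boundingRect(k),plane(d,*p,.113))
print(ray(d,0,0)[0])
E
```

```text
circ [222.5        182.5         16.29999924] [0.62777723 0.19718646 0.067     ]
circ [196.5 244.5  15. ] [0.51495081 0.24506747 0.067     ]
110 5814.5 [[171.4, 255.7], [211.1, 147.2], [262.9, 166.2], [223.2, 274.7]] [[0.4969, 0.2942, 0.055], [0.6985, 0.2205, 0.055], [0.6592, 0.1239, 0.055], [0.4596, 0.1995, 0.055]]
130 15151.0 [[160.0, 284.0], [160.0, 145.0], [269.0, 145.0], [269.0, 284.0]] [[0.4459, 0.3147, 0.055], [0.7056, 0.3164, 0.055], [0.6995, 0.1119, 0.055], [0.4404, 0.1164, 0.055]]
150 15151.0 [[160.0, 284.0], [160.0, 145.0], [269.0, 145.0], [269.0, 284.0]] [[0.4459, 0.3147, 0.055], [0.7056, 0.3164, 0.055], [0.6995, 0.1119, 0.055], [0.4404, 0.1164, 0.055]]
dark 239.5 (194.72442588726514, 240.1447459986082) (22, 86, 23, 21) [0.51788746 0.23639803 0.113     ]
[0.42726449 0.02437781 0.93415441]
```

View pics/crop1.png

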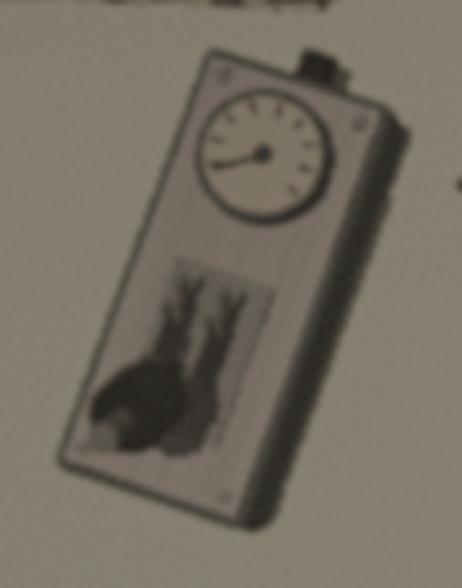

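The crop shows the top face's corners at (210,52), (388,110), (240,523) and (60,460), with the gauge centre at (264,155). The collar is at about (140,403) and the rod end at (105,435).

```bash
cat > m.py <<'E'
from h import *
from plant import optics,ctrl
d=optics.read_camera("top")
f=lambda p,z:plane(d,160+p[0]/4.2,145+p[1]/4.2,z)
c=[f(p,.055) for p in((210,52),(388,110),(240,523),(60,460))]
print("sides",[np.linalg.norm(c[i]-c[(i+1)%4]).round(4) for i in range(4)])
ctr=sum(c)/4; ax=(c[0]+c[1]-c[2]-c[3]); ay=c[0]+c[3]-c[1]-c[2]
yaw=np.arctan2(ax[1],ax[0]); print("yaw",np.degrees([yaw,np.arctan2(-ay[0],ay[1])]),"ctr",ctr)
g=f((264,155),.067); e=g[:2]-ctr[:2]; print("gauge",g,np.linalg.norm(e),np.degrees(np.arctan2(e[1],e[0])))
yaw=np.arctan2(e[1],e[0])*.5+yaw*.5
X=np.array([np.cos(yaw),np.sin(yaw),0]);Y=np.array([-X[1],X[0],0]);Z=np.array([0,0,1.])
piv=(ctr+[*g[:2],.055]-.058*X)/2-.032*X
piv[2]=.055
def pt(r,th): a=th-.5; return piv+r*(np.sin(a)*X+np.cos(a)*Z)
print("piv",piv,"yaw",np.degrees(yaw))
for r in(66,84,102): print(r,pt(r/1e3,0),pt(r/1e3,1),"px",(proj(d,pt(r/1e3,0))-[160,145])*4.2)
np.savez("p.npz",piv=piv,yaw=yaw)
E
python3 m.py
```

```text
sides [np.float64(0.084), np.float64(0.193), np.float64(0.0838), np.float64(0.192)]
yaw [-20.21175704 -20.3447988 ] ctr [0.57439353 0.21642759 0.055     ]
gauge [0.6288694  0.19652321 0.067     ] 0.057998316381804485 -20.07128178160606
piv [0.54436192 0.22748015 0.055     ] yaw -20.141519411602346
66 [0.51465491 0.23837579 0.11292045] [0.57406893 0.21658451 0.11292045] px [141.06078515 407.64175696]
84 [0.50655299 0.24134733 0.12871694] [0.58217084 0.21361297 0.12871694] px [123.37299627 424.1151348 ]
102 [0.49845108 0.24431886 0.14451342] [0.59027276 0.21064143 0.14451342] px [104.94727704 441.27577805]
```

```bash
cat > w.py <<'E'
# print suggested equal rows from the present pose to targets (world pos in m, tool-x yaw deg, tilt deg about the box pin), n rows each
from h import *
from plant import ctrl
from scipy.spatial.transform import Rotation as Ro
P=np.load("p.npz"); piv=P["piv"]; yaw=float(P["yaw"])
X=np.array([np.cos(yaw),np.sin(yaw),0]);Y=np.array([-X[1],X[0],0]);Z=np.array([0,0,1.])
def pt(r,th): a=th-.5; return piv+r*(np.sin(a)*X+np.cos(a)*Z)
def rot(tilt=0,yd=None):   # tilt>0: fingers' back leans toward gauge
    a=yaw+np.pi if yd is None else np.radians(yd)
    return Ro.from_rotvec(np.radians(tilt)*Y)*Ro.from_matrix(np.array([[np.cos(a),np.sin(a),0],[np.sin(a),-np.cos(a),0],[0,0,-1]]))
def plan(wps,start=None):
    s=ctrl.get_state(); p=np.array(s["eef_pos"]);R=Ro.from_quat(s["tcp_rot"])
    if start: p,R=start
    for tp,tR,n in wps:
        rv=(R.inv()*tR).as_rotvec()/n
        for i in range(n):
            print((R.inv().apply(tp-p)/(n-i)*1e3).round(1),np.degrees(rv).round(2))
            p=p+(tp-p)/(n-i); R=R*Ro.from_rotvec(rv)
        print("--")
E
python3 - <<'E'
from w import *
g=pt(.066,0); print(g,rot().as_quat())
plan([(np.array([.50,-.20,.25]),rot(0,91),14),(np.array([g[0],g[1],.24]),rot(),16)])
E
```

```text
[0.51465491 0.23837579 0.11292045] [0.17486427 0.98459255 0.         0.        ]
[ 27.4 -21.2  -1.4] [-0.   -0.   -4.88]
[ 29.1 -18.8  -1.4] [-0.   -0.   -4.88]
[ 30.6 -16.3  -1.4] [-0.   -0.   -4.88]
[ 31.9 -13.6  -1.4] [-0.   -0.   -4.88]
[ 32.9 -10.8  -1.4] [-0.   -0.   -4.88]
[33.7 -8.  -1.4] [-0.   -0.   -4.88]
[34.3 -5.1 -1.4] [-0.   -0.   -4.88]
[34.6 -2.2 -1.4] [-0.   -0.   -4.88]
[34.6  0.8 -1.4] [-0.   -0.   -4.88]
[34.5  3.7 -1.4] [-0.   -0.   -4.88]
[34.   6.6 -1.4] [-0.   -0.   -4.88]
[33.3  9.5 -1.4] [-0.   -0.   -4.88]
[32.4 12.3 -1.4] [-0.   -0.   -4.88]
[31.2 15.  -1.4] [-0.   -0.   -4.88]
--
[27.4  1.4  0.6] [ 0.   0.  -4.3]
[27.2  3.4  0.6] [ 0.   0.  -4.3]
[26.9  5.5  0.6] [ 0.   0.  -4.3]
[26.4  7.5  0.6] [ 0.   0.  -4.3]
[25.7  9.4  0.6] [ 0.   0.  -4.3]
[25.  11.3  0.6] [ 0.   0.  -4.3]
[24.  13.2  0.6] [ 0.   0.  -4.3]
[23.  14.9  0.6] [ 0.   0.  -4.3]
[21.8 16.6  0.6] [ 0.   0.  -4.3]
[20.5 18.2  0.6] [ 0.   0.  -4.3]
[19.1 19.7  0.6] [ 0.   0.  -4.3]
[17.5 21.1  0.6] [ 0.   0.  -4.3]
[15.9 22.3  0.6] [ 0.   0.  -4.3]
[14.2 23.5  0.6] [ 0.   0.  -4.3]
[12.4 24.5  0.6] [ 0.   0.  -4.3]
[10.5 25.3  0.6] [ 0.   0.  -4.3]
--
```

```bash
python3 -m creep '[{"x":27,"y":-21,"z":-2,"rz":-4.9,"grip":1},{"x":29,"y":-19,"z":-2,"rz":-4.9,"grip":1},{"x":31,"y":-16,"z":-2,"rz":-4.9,"grip":1},{"x":32,"y":-14,"z":-2,"rz":-4.9,"grip":1},{"x":33,"y":-11,"z":-2,"rz":-4.9,"grip":1},{"x":34,"y":-8,"z":-2,"rz":-4.9,"grip":1},{"x":34,"y":-5,"z":-2,"rz":-4.9,"grip":1},{"x":35,"y":-2,"z":-2,"rz":-4.9,"grip":1},{"x":35,"y":1,"z":-2,"rz":-4.9,"grip":1},{"x":34,"y":4,"z":-2,"rz":-4.9,"grip":1}]' 40
python3 -m creep '[{"x":34,"y":7,"z":-1,"rz":-4.9,"grip":1},{"x":33,"y":9,"z":-1,"rz":-4.9,"grip":1},{"x":32,"y":12,"z":0,"rz":-4.9,"grip":1},{"x":31,"y":15,"z":0,"rz":-4.9,"grip":1},{"x":27,"y":1,"z":0,"rz":-4.3,"grip":1},{"x":27,"y":3,"z":0,"rz":-4.3,"grip":1},{"x":27,"y":5,"z":0,"rz":-4.3,"grip":1},{"x":26,"y":7,"z":0,"rz":-4.3,"grip":1},{"x":26,"y":9,"z":0,"rz":-4.3,"grip":1},{"x":25,"y":11,"z":0,"rz":-4.3,"grip":1}]'
python3 - <<'E'
from w import *
g=pt(.066,0)
plan([(np.array([g[0],g[1],.235]),rot(),9)])
E
```

```text
[ 63.  -77.3  -0.4] [-0.000e+00 -1.000e-02 -1.524e+01]
[ 81.1 -58.   -0.4] [-0.000e+00 -1.000e-02 -1.524e+01]
[ 93.5 -34.7  -0.4] [-0.000e+00 -1.000e-02 -1.524e+01]
[99.3 -8.9 -0.4] [-0.000e+00 -1.000e-02 -1.524e+01]
[98.1 17.5 -0.5] [-0.000e+00 -1.000e-02 -1.524e+01]
[90.1 42.7 -0.5] [-0.000e+00 -1.000e-02 -1.524e+01]
[75.7 64.9 -0.5] [-0.000e+00 -1.000e-02 -1.524e+01]
[56.  82.5 -0.5] [-0.000e+00 -1.000e-02 -1.524e+01]
[32.4 94.3 -0.5] [-0.000e+00 -1.000e-02 -1.524e+01]
--$[0]: bad value
$[0]: bad value
```

```bash
python3 -m creep '[{"x":27,"y":-21,"z":-2,"rx":0,"ry":0,"rz":-4.9,"grip":1},{"x":29,"y":-19,"z":-2,"rx":0,"ry":0,"rz":-4.9,"grip":1},{"x":31,"y":-16,"z":-2,"rx":0,"ry":0,"rz":-4.9,"grip":1},{"x":32,"y":-14,"z":-2,"rx":0,"ry":0,"rz":-4.9,"grip":1},{"x":33,"y":-11,"z":-2,"rx":0,"ry":0,"rz":-4.9,"grip":1},{"x":34,"y":-8,"z":-2,"rx":0,"ry":0,"rz":-4.9,"grip":1},{"x":34,"y":-5,"z":-2,"rx":0,"ry":0,"rz":-4.9,"grip":1},{"x":35,"y":-2,"z":-2,"rx":0,"ry":0,"rz":-4.9,"grip":1},{"x":35,"y":1,"z":-2,"rx":0,"ry":0,"rz":-4.9,"grip":1},{"x":34,"y":4,"z":-2,"rx":0,"ry":0,"rz":-4.9,"grip":1}]' 40
```

```text
time: 1.03
eef_pos: [0.4324, -0.3187, 0.2513]
tcp_rot: [0.809, 0.588, 0.0, -0.0]
contact_force: [1.2, -0.5, -0.3]
opening: 1.004
finger_force: 0.0
```

```bash
python3 -m creep '[{"x":34,"y":7,"z":0,"rx":0,"ry":0,"rz":-4.9,"grip":1},{"x":33,"y":9,"z":0,"rx":0,"ry":0,"rz":-4.9,"grip":1},{"x":32,"y":12,"z":0,"rx":0,"ry":0,"rz":-4.9,"grip":1},{"x":31,"y":15,"z":0,"rx":0,"ry":0,"rz":-4.9,"grip":1},{"x":27,"y":1,"z":0,"rx":0,"ry":0,"rz":-4.3,"grip":1},{"x":27,"y":3,"z":0,"rx":0,"ry":0,"rz":-4.3,"grip":1},{"x":27,"y":5,"z":0,"rx":0,"ry":0,"rz":-4.3,"grip":1},{"x":26,"y":7,"z":0,"rx":0,"ry":0,"rz":-4.3,"grip":1},{"x":26,"y":9,"z":0,"rx":0,"ry":0,"rz":-4.3,"grip":1},{"x":25,"y":11,"z":0,"rx":0,"ry":0,"rz":-4.3,"grip":1}]'
python3 - <<'E'
from w import *
g=pt(.066,0)
plan([(np.array([g[0],g[1],.235]),rot(),9)])
E
```

```text
time: 1.87
eef_pos: [0.5008, -0.0357, 0.2512]
tcp_rot: [0.52, 0.854, -0.0, -0.0]
contact_force: [2.0, 0.1, 0.2]
opening: 0.997
finger_force: 0.0
[26.3 15.4  1.8] [-0.   -0.   -4.72]
[25.  17.5  1.8] [-0.   -0.   -4.72]
[23.5 19.5  1.8] [-0.   -0.   -4.72]
[21.8 21.3  1.8] [-0.   -0.   -4.72]
[20.  23.1  1.8] [-0.   -0.   -4.72]
[18.  24.6  1.8] [-0.   -0.   -4.72]
[15.9 26.   1.8] [-0.   -0.   -4.72]
[13.7 27.2  1.8] [-0.   -0.   -4.72]
[11.4 28.3  1.8] [-0.   -0.   -4.72]
--
```

```bash
python3 -m creep '[{"x":26,"y":15,"z":2,"rx":0,"ry":0,"rz":-4.5,"grip":1},{"x":25,"y":17,"z":2,"rx":0,"ry":0,"rz":-4.5,"grip":1},{"x":23,"y":19,"z":2,"rx":0,"ry":0,"rz":-4.5,"grip":1},{"x":22,"y":21,"z":2,"rx":0,"ry":0,"rz":-4.5,"grip":1},{"x":20,"y":23,"z":2,"rx":0,"ry":0,"rz":-4.5,"grip":1},{"x":18,"y":25,"z":2,"rx":0,"ry":0,"rz":-4.5,"grip":1},{"x":16,"y":26,"z":2,"rx":0,"ry":0,"rz":-4.5,"grip":1},{"x":13,"y":27,"z":2,"rx":0,"ry":0,"rz":-4.5,"grip":1},{"x":6,"y":15,"z":0,"rx":0,"ry":0,"rz":-2,"grip":1},{"x":0,"y":0,"z":0,"rx":0,"ry":0,"rz":0,"grip":1}]'
python3 - <<'E'
from w import *
from plant import optics
g=pt(.066,0)
plan([(np.array([g[0],g[1],g[2]-.019]),rot(),1)])
d=optics.read_camera("wrist"); cv2.imwrite("pics/w1.png",d["color"])
for q in (pt(.066,0),pt(.102,0),piv,piv+.09*X+.012*Z): print(proj(d,q))
np.savez("w1.npz",K=d["K"],R=d["R"],t=d["t"])
E
```

```text
time: 2.7
eef_pos: [0.518, 0.2235, 0.2349]
tcp_rot: [0.213, 0.977, 0.0, -0.0]
contact_force: [0.3, -0.7, -0.3]
opening: 1.003
finger_force: 0.0
[  9.1  12.  141. ] [ 0.03 -0.06 -4.46]
--
[335.45374696 216.66946609]
[335.6998173  203.21175356]
[335.13619962 234.03629244]
[341.37916143 319.78304693]
```

View pics/w1.png

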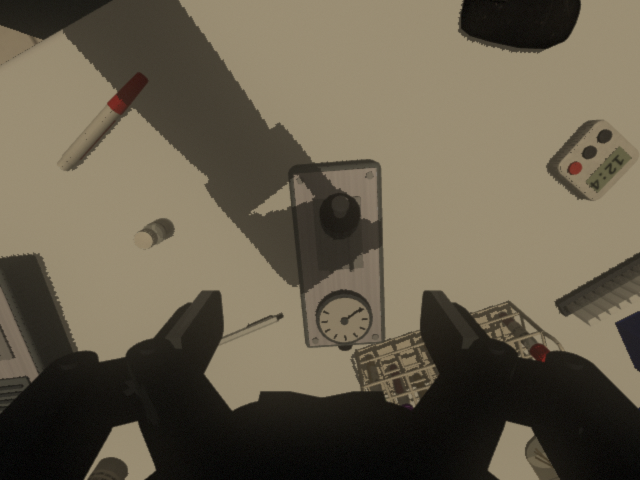

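The wrist view shows the collar at (340,215), the rod end at (340,205) and the gauge at (344,319). That is 3–4 px (about 3 mm) to the right of the prediction, so I split the difference.

```bash
python3 - <<'E'
from w import *
d=dict(np.load("w1.npz"))
D=[]
for (u,v),q in (((340,215.5),pt(.066,0)),((340.5,204.5),pt(.102,0)),((344,318.5),piv+.09*X+.012*Z)):
    e=plane(d,u,v,q[2])-q; D.append(e); print(e,"boxX",e@X*1e3,"boxY",e@Y*1e3)
e=np.mean(D,0)*.55; e[2]=0
np.savez("p.npz",piv=piv+e,yaw=yaw); print("new",piv+e)
E
python3 - <<'E'
from w import *
g=pt(.066,0)
plan([(g+[0,0,.068],rot(),4),(g-[0,0,.019],rot(),5)])
E
```

```text
[6.48348030e-04 3.74085295e-03 1.38777878e-17] boxX -0.6794274616807551 boxY 3.735333219091948
[0.00225912 0.002708   0.        ] boxX 1.1884880899865635 boxY 3.3203022694450417
[-0.00023768  0.00308737  0.        ] boxX -1.2862524622499067 boxY 2.816720326784617
new [0.54485138 0.22922846 0.055     ]
[ 2.6  3.8 13.5] [-0.01 -0.01 -1.15]
[ 2.5  3.9 13.5] [-0.01 -0.01 -1.15]
[ 2.4  3.9 13.5] [-0.01 -0.01 -1.15]
[ 2.3  4.  13.5] [-0.01 -0.01 -1.15]
--
[ 0.   0.  17.4] [-0.  0. -0.]
[ 0.   0.  17.4] [-0.  0. -0.]
[ 0.   0.  17.4] [-0.  0. -0.]
[ 0.   0.  17.4] [-0.  0. -0.]
[ 0.   0.  17.4] [-0.  0. -0.]
--
```

```bash
python3 -m creep '[{"x":3,"y":4,"z":14,"rx":0,"ry":0,"rz":-1.2,"grip":1},{"x":3,"y":4,"z":14,"rx":0,"ry":0,"rz":-1.2,"grip":1},{"x":2,"y":4,"z":14,"rx":0,"ry":0,"rz":-1.2,"grip":1},{"x":2,"y":4,"z":14,"rx":0,"ry":0,"rz":-1.1,"grip":1},{"x":0,"y":0,"z":18,"rx":0,"ry":0,"rz":0,"grip":1},{"x":0,"y":0,"z":18,"rx":0,"ry":0,"rz":0,"grip":1},{"x":0,"y":0,"z":18,"rx":0,"ry":0,"rz":0,"grip":1},{"x":0,"y":0,"z":18,"rx":0,"ry":0,"rz":0,"grip":1},{"x":0,"y":0,"z":16,"rx":0,"ry":0,"rz":0,"grip":1},{"x":0,"y":0,"z":0,"rx":0,"ry":0,"rz":0,"grip":1}]'
python3 - <<'E'
from w import *
from plant import optics
plan([(pt(.066,0)-[0,0,.019],rot(),1)])
d=optics.read_camera("wrist"); cv2.imwrite("pics/w2.png",d["color"])
E
```

```text
time: 3.58
eef_pos: [0.5131, 0.2373, 0.0875]
tcp_rot: [0.176, 0.984, -0.002, -0.003]
contact_force: [-1.2, -1.0, -1.2]
opening: 1.001
finger_force: 0.0
[-0.9  3.4 -6.4] [-0.27 -0.34 -0.15]
--
```

View pics/w2.png

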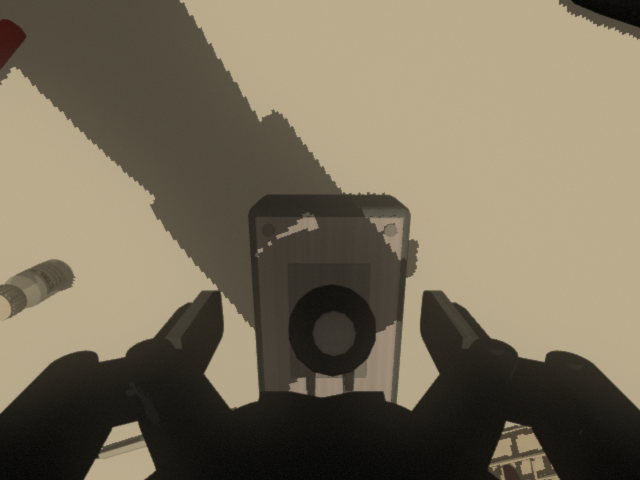

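The wrist view puts the collar at (332,330) between fingertips at x=221 and x=422. The collar is therefore about 3.7 mm toward tool +y. I shift by that and close.

```bash
python3 -m creep '[{"x":-1,"y":2,"z":0,"rx":0,"ry":0,"rz":0,"grip":1},{"x":0,"y":1.5,"z":0,"rx":0,"ry":0,"rz":0,"grip":0.6},{"x":0,"y":0,"z":0,"rx":0,"ry":0,"rz":0,"grip":0.2},{"x":0,"y":0,"z":0,"rx":0,"ry":0,"rz":0,"grip":0.2},{"x":0,"y":0,"z":0,"rx":0,"ry":0,"rz":0,"grip":0.2},{"x":0,"y":0,"z":0,"rx":0,"ry":0,"rz":0,"grip":0.2},{"x":0,"y":0,"z":0,"rx":0,"ry":0,"rz":0,"grip":0.2},{"x":0,"y":0,"z":0,"rx":0,"ry":0,"rz":0,"grip":0.2},{"x":0,"y":0,"z":0,"rx":0,"ry":0,"rz":0,"grip":0.2},{"x":0,"y":0,"z":0,"rx":0,"ry":0,"rz":0,"grip":0.2}]' 40
python3 - <<'E'
from w import *
s=ctrl.get_state(); p=np.array(s["eef_pos"])+[0,0,.019]; print((p-pt(.066,0))@np.array([X,Y,Z]).T*1e3)
E
```

```text
time: 4.47
eef_pos: [0.5173, 0.2404, 0.0924]
tcp_rot: [0.174, 0.985, -0.003, -0.001]
contact_force: [-4.1, -7.5, 7.2]
opening: 0.365
finger_force: 39.4
[ 1.90900538  0.97072246 -1.47825238]
```

```bash
python3 -m creep '[{"x":2,"y":0,"z":-3.5,"rx":0,"ry":0,"rz":0,"grip":0.2},{"x":2,"y":0,"z":-3.5,"rx":0,"ry":0,"rz":0,"grip":0.2},{"x":2,"y":0,"z":-3.5,"rx":0,"ry":0,"rz":0,"grip":0.2},{"x":2,"y":0,"z":-3.5,"rx":0,"ry":0,"rz":0,"grip":0.2},{"x":1,"y":0,"z":-2,"rx":0,"ry":0,"rz":0,"grip":0.2},{"x":0,"y":0,"z":0,"rx":0,"ry":0,"rz":0,"grip":0.2},{"x":0,"y":0,"z":0,"rx":0,"ry":0,"rz":0,"grip":0.2},{"x":0,"y":0,"z":0,"rx":0,"ry":0,"rz":0,"grip":0.2},{"x":0,"y":0,"z":0,"rx":0,"ry":0,"rz":0,"grip":0.2},{"x":0,"y":0,"z":0,"rx":0,"ry":0,"rz":0,"grip":0.2}]' 45
cat > c.py <<'E'
from w import *
s=ctrl.get_state(); p=np.array(s["eef_pos"])+[0,0,.019]-piv; a=np.array([p@X,p@Y,p@Z])*1e3
print("box xyz from pivot mm",a.round(1),"r",np.hypot(a[0],a[2]).round(1),"ang",np.arctan2(a[0],a[2])+.5,"F box",np.round([np.dot(s["contact_force"],v) for v in(X,Y,Z)],1))
E
python3 c.py
```

```text
time: 5.3
eef_pos: [0.51, 0.243, 0.1066]
tcp_rot: [0.174, 0.985, -0.002, 0.001]
contact_force: [3.7, -7.8, -3.7]
opening: 0.362
finger_force: 44.9
box xyz from pivot mm [-37.5   0.9  70.6] r 79.9 ang 0.011597772920246885 F box [ 6.1 -6.1 -3.7]
```

```bash
python3 -m creep '[{"x":-3.7,"y":0,"z":-1.9,"rx":0,"ry":0,"rz":0,"grip":0.2},{"x":-3.7,"y":0,"z":-1.7,"rx":0,"ry":0,"rz":0,"grip":0.2},{"x":-3.8,"y":0,"z":-1.5,"rx":0,"ry":0,"rz":0,"grip":0.2},{"x":-3.9,"y":0,"z":-1.3,"rx":0,"ry":0,"rz":0,"grip":0.2},{"x":-4,"y":0,"z":-1.1,"rx":0,"ry":0,"rz":0,"grip":0.2},{"x":-4,"y":0,"z":-0.9,"rx":0,"ry":0,"rz":0,"grip":0.2},{"x":-4,"y":0,"z":-0.7,"rx":0,"ry":0,"rz":0,"grip":0.2},{"x":-4,"y":0,"z":-0.5,"rx":0,"ry":0,"rz":0,"grip":0.2},{"x":-4,"y":0,"z":-0.3,"rx":0,"ry":0,"rz":0,"grip":0.2},{"x":-4,"y":0,"z":-0.1,"rx":0,"ry":0,"rz":0,"grip":0.2}]'
python3 c.py
```

```text
time: 6.13
eef_pos: [0.5428, 0.2308, 0.1148]
tcp_rot: [0.175, 0.985, -0.002, -0.005]
contact_force: [-6.1, -4.6, -5.7]
opening: 0.362
finger_force: 45.0
box xyz from pivot mm [-2.5  0.7 78.8] r 78.8 ang 0.46818305808697486 F box [-4.2 -6.5 -5.7]
```

```bash
python3 -m creep '[{"x":-4.1,"y":0,"z":-2,"rx":0,"ry":0,"rz":0,"grip":0.2},{"x":-4.1,"y":0,"z":0,"rx":0,"ry":0,"rz":0,"grip":0.2},{"x":-4,"y":0,"z":0.5,"rx":0,"ry":0,"rz":0,"grip":0.2},{"x":-4,"y":0,"z":0.7,"rx":0,"ry":0,"rz":0,"grip":0.2},{"x":-4,"y":0,"z":0.9,"rx":0,"ry":0,"rz":0,"grip":0.2},{"x":-4,"y":0,"z":1.1,"rx":0,"ry":0,"rz":0,"grip":0.2},{"x":-3.9,"y":0,"z":1.3,"rx":0,"ry":0,"rz":0,"grip":0.2},{"x":-3.8,"y":0,"z":1.5,"rx":0,"ry":0,"rz":0,"grip":0.2},{"x":-3.8,"y":0,"z":1.7,"rx":0,"ry":0,"rz":0,"grip":0.2},{"x":-3.7,"y":0,"z":1.9,"rx":0,"ry":0,"rz":0,"grip":0.2}]'
python3 c.py
```

```text
time: 6.97
eef_pos: [0.5798, 0.2172, 0.1075]
tcp_rot: [0.175, 0.985, -0.003, -0.005]
contact_force: [-7.0, -5.4, -5.2]
opening: 0.361
finger_force: 44.7
box xyz from pivot mm [37.   0.7 71.5] r 80.5 ang 0.977405359893742 F box [-4.7 -7.4 -5.2]
```

```bash
python3 -m creep '[{"x":-2,"y":0,"z":1,"rx":0,"ry":0,"rz":0,"grip":0.2},{"x":-2,"y":0,"z":1,"rx":0,"ry":0,"rz":0,"grip":0.2},{"x":-2,"y":0,"z":1,"rx":0,"ry":0,"rz":0,"grip":0.2},{"x":0,"y":0,"z":0,"rx":0,"ry":0,"rz":0,"grip":0.2},{"x":0,"y":0,"z":0,"rx":0,"ry":0,"rz":0,"grip":0.2},{"x":0,"y":0,"z":0,"rx":0,"ry":0,"rz":0,"grip":0.2},{"x":0,"y":0,"z":0,"rx":0,"ry":0,"rz":0,"grip":0.2},{"x":0,"y":0,"z":0,"rx":0,"ry":0,"rz":0,"grip":0.2},{"x":0,"y":0,"z":0,"rx":0,"ry":0,"rz":0,"grip":0.2},{"x":0,"y":0,"z":0,"rx":0,"ry":0,"rz":0,"grip":0.2}]'
python3 c.py
```

```text
time: 7.8
eef_pos: [0.5858, 0.215, 0.1047]
tcp_rot: [0.175, 0.985, -0.002, -0.004]
contact_force: [-5.9, -5.1, -4.9]
opening: 0.358
finger_force: 44.9
box xyz from pivot mm [43.3  0.7 68.7] r 81.2 ang 1.0623534353451067 F box [-3.8 -6.8 -4.9]
```

```bash
python3 -m creep '[{"x":-1,"y":0,"z":0.5,"rx":0,"ry":0,"rz":0,"grip":0.2},{"x":-1,"y":0,"z":0.5,"rx":0,"ry":0,"rz":0,"grip":0.2},{"x":-1,"y":0,"z":0.5,"rx":0,"ry":0,"rz":0,"grip":0.2},{"x":-1,"y":0,"z":0.5,"rx":0,"ry":0,"rz":0,"grip":0.2},{"x":0,"y":0,"z":0,"rx":0,"ry":0,"rz":0,"grip":0.2},{"x":0,"y":0,"z":0,"rx":0,"ry":0,"rz":0,"grip":0.2},{"x":0,"y":0,"z":0,"rx":0,"ry":0,"rz":0,"grip":0.2},{"x":0,"y":0,"z":0,"rx":0,"ry":0,"rz":0,"grip":0.2},{"x":0,"y":0,"z":0,"rx":0,"ry":0,"rz":0,"grip":0.2},{"x":0,"y":0,"z":0,"rx":0,"ry":0,"rz":0,"grip":0.2}]'
python3 - <<'E'
from plant import optics
import cv2
exec(open("c.py").read())
d=optics.read_camera("scene"); print([proj(d,pt(r,t)).round(0) for r,t in((.082,1),(.102,1),(.102,.85))])
cv2.imwrite("pics/s2.png",cv2.resize(d["color"][180:360,120:320],None,fx=3,fy=3,interpolation=cv2.INTER_CUBIC))
E
```

```text
time: 8.63
eef_pos: [0.5898, 0.2135, 0.1028]
tcp_rot: [0.175, 0.985, -0.002, -0.004]
contact_force: [-5.6, -5.7, -4.9]
opening: 0.356
finger_force: 45.2
box xyz from pivot mm [47.6  0.7 66.8] r 82.0 ang 1.1191680385376854 F box [-3.3 -7.3 -4.9]
[array([206., 235.]), array([204., 222.]), array([204., 222.])]
```

View pics/s2.png

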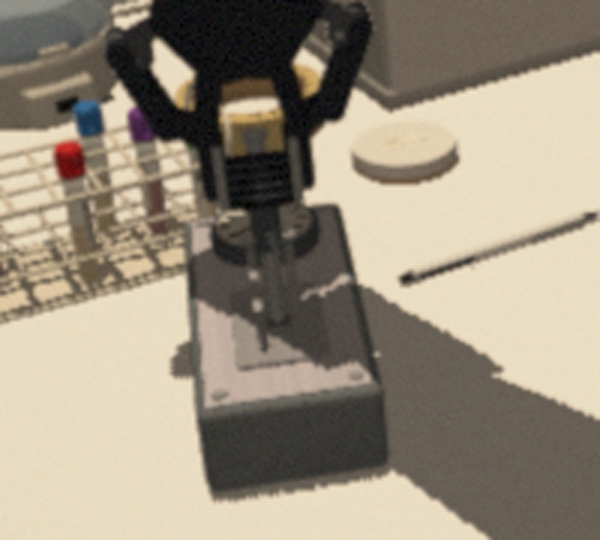

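The scene view shows the collar gripped, with the lever over toward the gauge. It looks along the swing, so it can't give the angle. I check from the wrist camera instead.

```bash
python3 - <<'E'
from w import *
from plant import optics
d=optics.read_camera("wrist"); cv2.imwrite("pics/w3.png",d["color"])
for t in(.9,1,1.1): print(t,[proj(d,pt(r,t)).round(0).tolist() for r in(.041,.082,.102)],proj(d,piv+.09*X+.012*Z).round(0))
E
```

```text
0.9 [[319.0, 225.0], [318.0, 291.0], [317.0, 337.0]] [320. 333.]
1 [[319.0, 232.0], [318.0, 304.0], [317.0, 353.0]] [320. 333.]
1.1 [[319.0, 237.0], [318.0, 315.0], [318.0, 364.0]] [320. 333.]
```

View pics/w3.png

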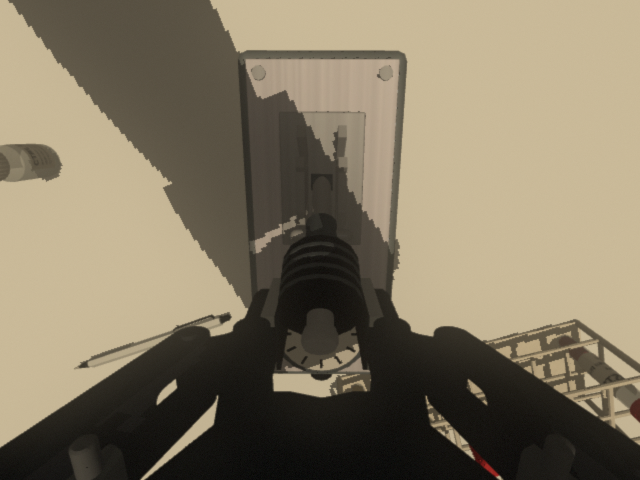

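The wrist view shows the rod end at about (320,348), which matches a lever angle of 1.0 (predicted row 353). The lever is at its stop, and the last push only slid the pads along the collar. I open the gripper and go up.

```bash
python3 -m creep '[{"x":0,"y":0,"z":0,"rx":0,"ry":0,"rz":0,"grip":0.6},{"x":0,"y":0,"z":0,"rx":0,"ry":0,"rz":0,"grip":1},{"x":0,"y":0,"z":0,"rx":0,"ry":0,"rz":0,"grip":1},{"x":0,"y":0,"z":0,"rx":0,"ry":0,"rz":0,"grip":1},{"x":0,"y":0,"z":0,"rx":0,"ry":0,"rz":0,"grip":1},{"x":0,"y":0,"z":0,"rx":0,"ry":0,"rz":0,"grip":1},{"x":0,"y":0,"z":-5,"rx":0,"ry":0,"rz":0,"grip":1},{"x":0,"y":0,"z":-10,"rx":0,"ry":0,"rz":0,"grip":1},{"x":0,"y":0,"z":-15,"rx":0,"ry":0,"rz":0,"grip":1},{"x":0,"y":0,"z":-15,"rx":0,"ry":0,"rz":0,"grip":1}]'
python3 -m creep '[{"x":0,"y":0,"z":-20,"rx":0,"ry":0,"rz":0,"grip":1},{"x":5,"y":0,"z":-20,"rx":0,"ry":0,"rz":0,"grip":1},{"x":15,"y":0,"z":-20,"rx":0,"ry":0,"rz":0,"grip":1},{"x":15,"y":0,"z":-15,"rx":0,"ry":0,"rz":0,"grip":1},{"x":15,"y":0,"z":0,"rx":0,"ry":0,"rz":0,"grip":1},{"x":15,"y":0,"z":0,"rx":0,"ry":0,"rz":0,"grip":1},{"x":0,"y":0,"z":0,"rx":0,"ry":0,"rz":0,"grip":1},{"x":0,"y":0,"z":0,"rx":0,"ry":0,"rz":0,"grip":1},{"x":0,"y":0,"z":0,"rx":0,"ry":0,"rz":0,"grip":1},{"x":0,"y":0,"z":0,"rx":0,"ry":0,"rz":0,"grip":1}]'
python3 - <<'E'
from w import *
from plant import optics
d=optics.read_camera("wrist")
q=pt(.07,1); u,v=proj(d,q).astype(int); x0,y0=max(u-100,0),max(v-100,0)
cv2.imwrite("pics/w4.png",cv2.resize(d["color"][y0:y0+150,x0:x0+200],None,fx=4,fy=4,interpolation=cv2.INTER_CUBIC))
for t in(0.9,1):
  for c in (.066,.074,.084): print(t,c,"bottom/top/rod end",[((proj(d,pt(r,t))-[x0,y0])*4).round(0).tolist() for r in(c-.014,c+.014,.102)])
print("gauge",((proj(d,piv+.09*X+.012*Z)-[x0,y0])*4).round(0))
E
```

```text
time: 9.57
eef_pos: [0.5923, 0.2149, 0.1507]
tcp_rot: [0.175, 0.985, -0.0, -0.0]
contact_force: [1.2, -0.7, 0.3]
opening: 1.001
finger_force: 0.0
time: 10.4
eef_pos: [0.532, 0.237, 0.2248]
tcp_rot: [0.175, 0.985, 0.0, 0.0]
contact_force: [-0.4, -0.4, 0.1]
opening: 0.999
finger_force: 0.0
0.9 0.066 bottom/top/rod end [[401.0, 317.0], [400.0, 418.0], [399.0, 511.0]]
0.9 0.074 bottom/top/rod end [[401.0, 344.0], [399.0, 451.0], [399.0, 511.0]]
0.9 0.084 bottom/top/rod end [[400.0, 380.0], [399.0, 493.0], [399.0, 511.0]]
1 0.066 bottom/top/rod end [[401.0, 333.0], [400.0, 443.0], [399.0, 542.0]]
1 0.074 bottom/top/rod end [[401.0, 363.0], [400.0, 478.0], [399.0, 542.0]]
1 0.084 bottom/top/rod end [[401.0, 402.0], [400.0, 523.0], [399.0, 542.0]]
gauge [404. 521.]
```

View pics/w4.png

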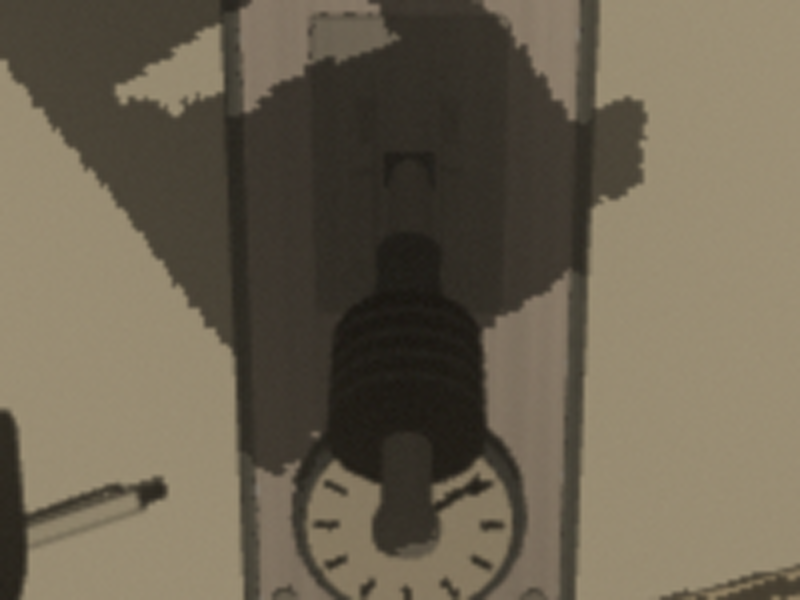

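The wrist crop shows the rod end at (408,540), where a lever angle of 1.0 predicts row 542. The rod leaves the collar top at row 437: 443 is expected with the collar fully down, 478 if it rested on the gate. The lever is over and the collar is home, with the gripper clear.

```bash
python3 -c "
from plant import sign_off
print(sign_off())"
```

```text
the job is handed in; nothing more can be done
None
```

The job is handed in: the gauge box's lever is over on the gauge side with its collar fully down and locked (confirmed in the wrist camera after release), the fan box was not touched, and the robot's clock read about 10.5 s.

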